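# Seat a metal blank in the corner pocket of a stop jig

## Robot

A 7-joint arm with a two-finger parallel gripper is mounted at the origin on a cart in front of the work surface, level with it; the furniture and walls round the work are solid. World frame = base frame: x ahead of the robot, y to its left, z up, the work surface at z = 0. Lengths are in m, angles in rad, forces in N, time in s.
With the tool pointing down it reaches from about 0.4 to 0.85 m from the base axis. Payload 10.4 kg.
Tool frame: the origin (TCP) lies midway between the tips of the shut fingers; the grasp point (between the pads) lies 19 mm behind it; z points along the fingers, y is the line along which they close (so a half turn about z gives the same grasp; the last joint's range is limited). The gripper opens to 87 mm and grips with 3 to 60 N. Pads are 19 mm wide; open, the fingers measure 117 mm over their backs; the gripper's body (75 mm by 190 mm) begins 51 mm behind the grasp point.
Start: joints at [1.211, 0.332, -0.065, 1.46, 0.022, 1.35, -0.088], TCP at [0.207, -0.59, 0.223] pointing down, gripper open.
Joint ranges: [-2.6, 2.6], [-0.5, 2.12], [-1.47, 1.34], [0.16, 2.42], [-1.27, 4.41], [0.06, 2.06], [-2.6, 2.6]. Speed limits (rad/s): [2.22, 2.22, 2.79, 2.79, 3.14, 3.14, 3.14].

## Interface

Orientations are given as a unit quaternion [x, y, z, w].
In Python, from bench import r gives the robot as it stands.
- The arm moves only by the tool carry_out, never from a script. Its argument "steps" is a list that holds one entry, the list of rows, each a list of 6 numbers: the shift along the tool's x, y, z in cm, then the turn, a rotation vector about the tool's x, y, z in rad. In form: [[[dx, dy, dz, wx, wy, wz], ...]]. A call has 1 to 20 rows; each row is the pose to reach, as a shift and turn from the pose commanded when the call began, along the tool's axes at that moment; what a row does not reach only later rows make up. A row lasts 1/12 s, in which the tool goes at most 41.7 mm and 7.16 degrees, less where a joint would pass 70% of its speed; a pose out of reach is approached as far as the arm can. A call with a gripper value outside its range is refused whole. "hand" is the closure, from -1 (fully open) to 1 (shut), set as the call begins (left out, the last holds). The fingers move at their own pace and stop on an object; "squeeze" is the grip in N (left out, the last holds). Time passes only in rows, so rows that repeat a pose let the fingers close. It gives the time, the measured TCP pose, the force, the opening and the grip force at its end, in the units of the state.
- r.read_state(): the state, without advancing time (a new reading comes with each control period).
- r.camera(name): name is "side" or "top"; returns the picture (384x512x3 uint8, red, green, blue); there is no depth.
- r.camera_params(name): a dict with "fx", "fy", "cx", "cy" (pixels), "view" (4x4, takes a point from world to camera coordinates). Camera axes: x right, y up, looking along -z (the intrinsics and any distortion apply to the point x, -y, -z); pixel columns grow to the right and rows downward; lengths in m; the calibration is good to about 2 mm. A picture is of the moment at which its call begins. camera_params takes no time and is no camera call.
- r.close_job(): hands the job in; it is judged then, once.
The state is a dict: "time": time; "joint_positions": joint angles; "joint_vel": joint speeds; "joint_torque": joint torques, N m; "ee_pos": TCP position; "eef_rot": TCP orientation; "ft_force": force on the tool from outside, world axes, zero at the start; "torque": the same for the moment, N m; "width": finger opening in m; "grip_force": force on a finger pad.
Only numpy, scipy, OpenCV 4.12 (cv2) and the standard library are available. Lean on these libraries where they do the work, as an engineer would, in place of code of your own. Each camera call takes 0.05 s, during which the arm holds its last target. There are 200 camera calls.

## Task

Load the aluminium blank into the stop jig without gripping or lifting it: with the fingertips, first push it across the board until it lies flush against the long rail, then slide it along, keeping it against the rail, into the corner pocket until it is fully home, flush against both the rail and the end stop. Leave the other things round the jig where they are.

Things in the scene. Friction and masses are not known exactly. Their poses are not given: they have to be found in the camera images.
- blank_mid (a point): Centre (half-way up) of the blank: a bare milled aluminium block, 40 mm (this point's x) by 58 mm (its y) by 30 mm high, 0.13 to 0.27 kg, loose on the jig's board. Axes along its sides, z up. It starts 23 to 40 mm short of the rail and 85 to 109 mm short of home along the rail, turned at most 0.2 rad from the jig's axes, its 58 mm sides nearly along the rail.
- jig: Fixed stop jig: plywood board 140 mm (its x) by 200 mm (its y), 12 mm thick; origin at the centre of its underside, on the worktop, z up. Its x points across the board to the rail (roughly to the robot's left), its y runs along the rail, away from the end stop (roughly towards the robot). Rail, end stop and lip form the corner pocket at the -y end, 44 mm wide for the 40 mm blank.
- home (a point): Where blank_mid lies when the blank is fully home, touching rail and end stop: 15 mm above the board's top, 27 mm above the worktop. Axes as the jig's: x towards the rail, y along the rail away from the end stop. The blank goes in with its x and y along these.
- rail_face (a point): Top of the inner face of the long aluminium rail, at mid-length: the face is 20 mm beyond home in jig x. The rail runs the whole 200 mm of the board, 24 mm wide, 24 mm high above the board. Axes as the jig's.
- stop_face (a point): Top of the inner face of the aluminium end stop, straight before home: the face is 29 mm from home in jig -y. The stop runs across the board, at right angles to the rail, 14 mm thick, 24 mm high above the board. A tall lever shear stands 4 to 12 cm beyond the stop: mind the hand and wrist. Axes as the jig's.
- lip_end (a point): Top of the inner face of the low steel lip where its straight part ends. The lip runs from here to the end stop, parallel to the rail, 44 mm from it, 14 mm thick, and on the other side flares out away from the rail for 26 mm as a lead-in. It is only 8 mm high above the board, so fingers can pass above it and push the blank there. Axes as the jig's.
- offcut: Bystander: offcut of copper bar, 55 x 75 x 16 mm, on the worktop to the right of the jig, toward the end-stop end. Origin at the centre of its underside.
- collet: Bystander: small steel spring collet, 25 mm across, 34 mm high, standing on the worktop to the right of the jig, toward its open end. Origin at the centre of its underside.
- wedge: Bystander: wooden wedge 66 x 71 x 22 mm on the worktop beyond the jig, to the right. Origin at the centre of its underside.
- reel: Bystander: reel of solder wire with blue flanges, 60 mm across, 38 mm high, standing on the worktop to the right of the jig, beyond the vise. Origin at the centre of its underside.

How it is judged:
On the way:
1. the blank lies flush against the rail (within 3 mm and 0.05 rad), still at least 60 mm short of home (x of blank_mid in the frame of home between -0.003 and 0.003 m and y of blank_mid in the frame of home above 0.06 m and angle between the x axis of blank_mid and the x axis of home, either way round below 0.05 rad), for 0.2 s.
At the end, for the whole second after the job is handed in: The blank lies flat in the corner pocket and stays there, within 2.5 mm of touching the rail and the end stop and parallel to them within 0.05 rad (x of blank_mid in the frame of home between -0.0025 and 0.0025 m and y of blank_mid in the frame of home between -0.0025 and 0.0025 m and z of blank_mid in the frame of home between -0.003 and 0.003 m and angle between the x axis of blank_mid and the x axis of home, either way round below 0.05 rad).
It fails at once if the blank was lifted off the board (more than 6 mm) or tipped (more than 0.2 rad) (z of blank_mid in the frame of home above 0.006 m or angle between blank_mid's own z axis and vertical above 0.2 rad).
It fails at once if the blank came into the last 60 mm before home more than 8 mm away from the rail (y of blank_mid in the frame of home below 0.06 m and x of blank_mid in the frame of home below -0.008 m).
It fails at once if a bystander was moved by more than 15 mm (distance of any of offcut, collet, wedge, reel from where it was at the start of the episode above 0.015 m).
It also fails if it takes over 48 s, if anything falls off the work surface, if the arm or the gripper's body presses on something with over 40 N, if the wrist force passes 120 N, or if a joint passes its speed limit or range.

## Working session

There is one attempt and no reset: what is moved stays moved. The work goes in short steps, Python scripts to look and compute and a tool call to move; the robot and the scene stay as the last step left them, time stands still between calls to the robot, and variables do not carry over. Pictures are saved under pics/ and viewed, at most 11 in all, crops included, and the job is handed in when it is done.

Besides the shell and the picture viewer there is one more tool, called in YAML: its name, and indented under it one key for each argument. carry_out: Moves the arm, as the interface text tells. Its arguments: {"type":"object","properties":{"steps":{"type":"array","items":{"type":"array","items":{"type":"array","items":{"type":"number"}}}},"hand":{"type":"number"},"squeeze":{"type":"number"}},"required":["steps"]}

```bash
mkdir -p pics
python3 - <<'E'
from bench import r
import cv2,json
for n in("top","side"):
    cv2.imwrite(f"pics/{n}0.png",cv2.resize(r.camera(n)[:,:,::-1],(768,576),interpolation=cv2.INTER_CUBIC))
    print(n,{k:(v.tolist() if hasattr(v,'tolist') else v) for k,v in r.camera_params(n).items()})
s=r.read_state();print(s)
E
```

```text
top {'fx': 440.541007541045, 'fy': 440.541007541045, 'cx': 255.81443827260065, 'cy': 183.2614141441404, 'view': [[0.0010824380116052125, -0.9999961993753794, -0.002535658247415702, 0.03351790975591148], [0.995888999602918, 0.0008483163854940035, 0.09057803723425245, -0.5149689799696383], [-0.09057554194069475, -0.002623279265872647, 0.9958861328525682, -1.1118969218961583], [0.0, 0.0, 0.0, 1.0]]}
side {'fx': 382.4404348139712, 'fy': 382.4404348139712, 'cx': 263.965106863068, 'cy': 194.58470512991983, 'view': [[-0.9965292839901845, -0.0825432902307078, -0.01076992980013605, 0.5363127995336842], [0.0360627372722325, -0.5446987223183758, 0.8378560621521831, -0.04946956096127023], [-0.07502576311137832, 0.8345597085545277, 0.545784964731475, -0.8844225585584212], [0.0, 0.0, 0.0, 1.0]]}
{'time': 0.1, 'joint_positions': array([ 1.21141004,  0.3327728 , -0.06469392,  1.46087439,  0.02160737,
        1.3499085 , -0.08849258]), 'joint_vel': array([ 0.00114619, -0.00169941, -0.00101353, -0.00321834, -0.00141328,
       -0.00014582,  0.00130188]), 'joint_torque': array([ 1.08418608e-03, -6.24549508e+01,  2.44580075e-02, -3.90721822e+01,
       -6.13310840e-02,  3.64847272e-02,  6.68607186e-05]), 'ee_pos': array([ 0.20640694, -0.58955522,  0.22184775]), 'eef_rot': array([ 9.85853231e-01,  1.67609679e-01, -1.39741890e-04, -6.18093307e-04]), 'ft_force': array([-0.23671718,  0.45477813,  0.70694044]), 'torque': array([-0.05583222,  0.03517955,  0.01311445]), 'grip_force': 0.0, 'width': 0.0874852264121542}
```

View pics/top0.png

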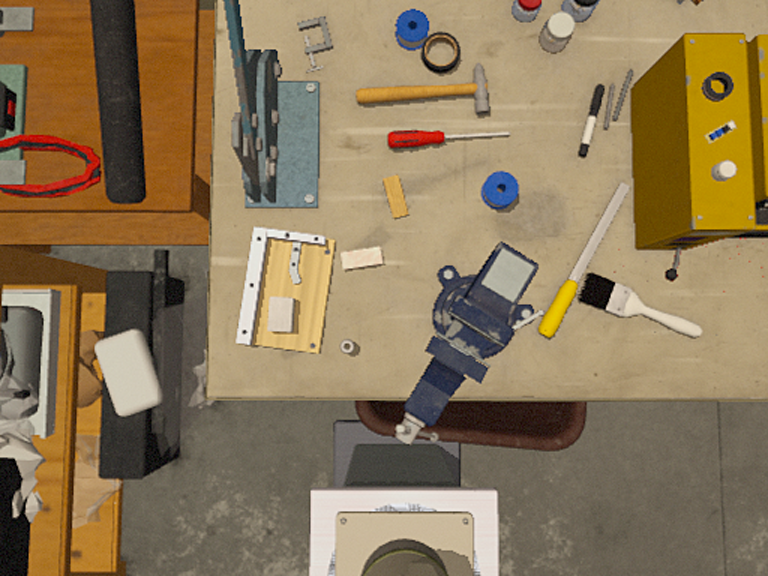

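View pics/side0.png

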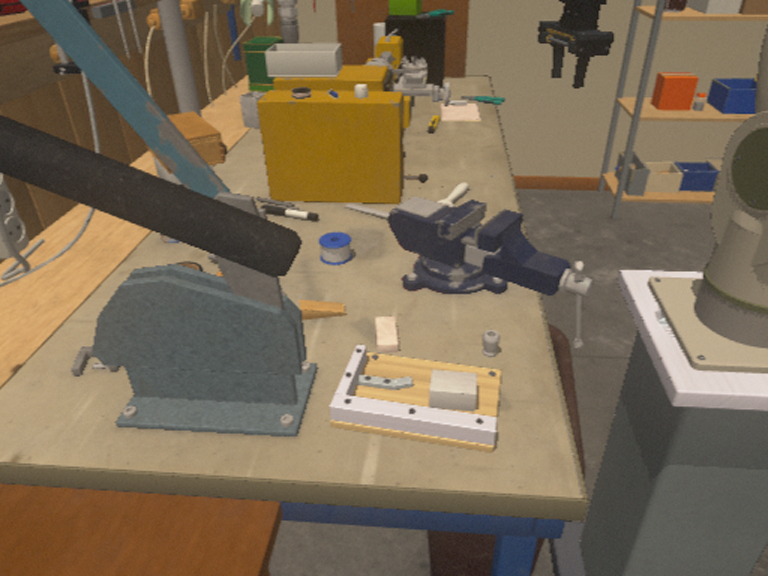

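The top view shows the jig with its rail from (260,228) to (243,345), the stop along the top at (290,236), the blank at (283,315), and the collet at (348,347). I'll zoom in on the jig.

```bash
cat > h.py <<'E'
from bench import r
import numpy as np,cv2
def ray(n,u,v):
    p=r.camera_params(n);V=np.array(p["view"]);R=V[:3,:3];c=-R.T@V[:3,3]
    return c,R.T@np.array([(u-p["cx"])/p["fx"],-(v-p["cy"])/p["fy"],-1])
def plane(n,uv,z):
    out=[]
    for u,v in np.atleast_2d(uv):
        c,d=ray(n,u,v);out.append(c+d*(z-c[2])/d[2])
    return np.array(out)
def crop(n,x0,y0,w,h,k,f):
    im=r.camera(n)[y0:y0+h,x0:x0+w,::-1]
    cv2.imwrite(f,cv2.resize(im,None,fx=k,fy=k,interpolation=cv2.INTER_CUBIC))
E
python3 - <<'E'
from h import *
crop("top",155,147,80,95,6,"pics/t1.png")
crop("side",215,225,125,80,6,"pics/s1.png")
E
```

```text
(no output)
```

View pics/t1.png

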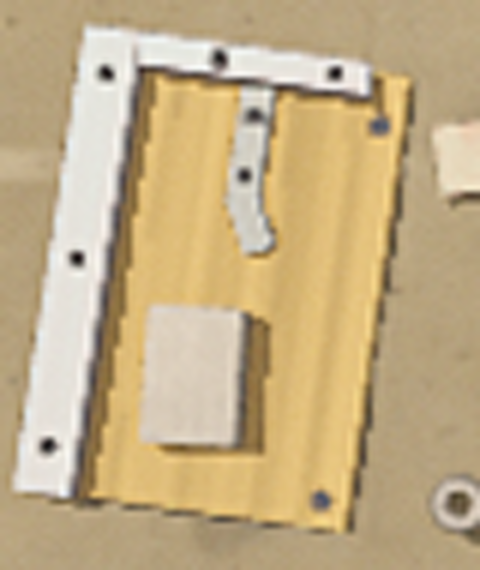

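View pics/s1.png

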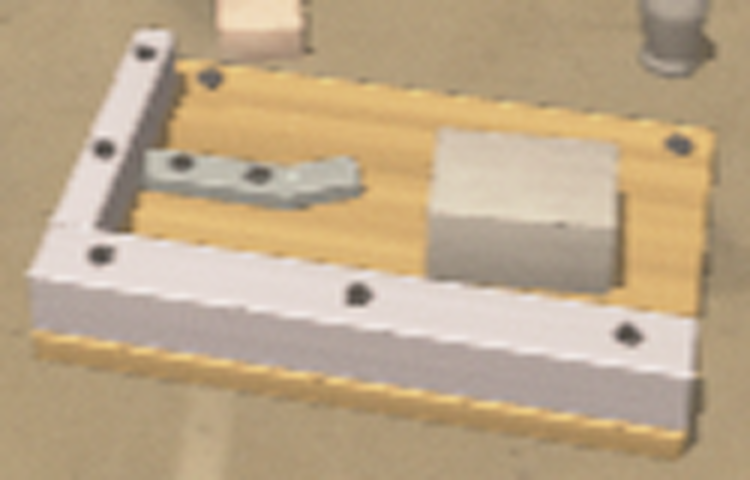

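Crop t1 shows the rail top with corners (85,28), (15,490) and (72,498). The stop's inner corner is near (138,68), the blank's top corners are (150,306), (243,312), (236,446) and (140,442), and the lip runs from (240,88) to (228,195). Next I'll turn these into positions.

Run:
```python
from h import *
N=lambda a,x=155,y=147:(np.array(a,float)+.5)/6-.5+[x,y]
S=lambda a:N(a,215,225)
np.set_printoptions(precision=4,suppress=True)
rt=plane("top",N([[85,28],[15,490],[72,498],[138,68],[372,65],[368,96]]),.036);print("rail top\n",rt)
rs=plane("side",S([[30,275],[690,376],[697,320],[97,230],[138,30],[175,32]]),.036);print("rail side\n",rs)
bt=plane("top",N([[150,306],[243,312],[236,446],[140,442]]),.042);print("blank top",bt)
bs=plane("side",S([[428,210],[440,128],[618,145],[614,225]]),.042);print("blank side",bs)
for b in(bt,bs):
    c=b.mean(0);print(c,[np.linalg.norm(b[i]-b[i-1]) for i in range(4)],cv2.minAreaRect((b[:,:2]*1000).astype(np.float32)))
for n,q in(("t",rt),("s",rs)):
    a=q[0]-q[1];print(n,"rail dir",np.degrees(np.arctan2(a[1],a[0])),np.linalg.norm(a), "inner",np.degrees(np.arctan2(*(q[3]-q[2])[[1,0]])))
print("board corner t",plane("top",N([[410,76],[348,530]]),.012),"s",plane("side",S([[712,130]]),.012))
print("lip",plane("top",N([[240,88],[228,195],[255,252]]),.020),"collet top",plane("top",N([[459,503]]),.034),"offcut",plane("top",N([[437,127]]),.016))
# automatic: bright mask of rail+stop
im=r.camera("top");m=(im.min(2)>205).astype(np.uint8);m[:, :155]=0;m[:,235:]=0;m[:147]=0;m[242:]=0
ys,xs=np.nonzero(m);
sel=(ys>170); 
le=[];ri=[]
for y in range(165,228):
    x=np.nonzero(m[y])[0]
    if len(x): le.append((x.min()-.5,y));ri.append((x.max()+.5,y))
for e in(le,ri):
    P=plane("top",e,.036)[:,:2];k=np.polyfit(P[:,0],P[:,1],1);print("edge y=",k,np.degrees(np.arctan(k[0])),np.std(P[:,1]-np.polyval(k,P[:,0])))
```

```text
rail top
 [[0.5961 0.2575 0.036 ]
 [0.3995 0.2833 0.036 ]
 [0.3961 0.2592 0.036 ]
 [0.5788 0.2346 0.036 ]
 [0.5802 0.1346 0.036 ]
 [0.5669 0.1362 0.036 ]]
rail side
 [[0.5974 0.2571 0.036 ]
 [0.401  0.2838 0.036 ]
 [0.3976 0.2615 0.036 ]
 [0.5802 0.2362 0.036 ]
 [0.5815 0.1365 0.036 ]
 [0.5685 0.1367 0.036 ]]
blank top [[0.4767 0.2267 0.042 ]
 [0.4742 0.1874 0.042 ]
 [0.418  0.1896 0.042 ]
 [0.4196 0.2299 0.042 ]]
blank side [[0.4782 0.2265 0.042 ]
 [0.4756 0.1877 0.042 ]
 [0.4187 0.192  0.042 ]
 [0.4212 0.2291 0.042 ]]
[0.4471 0.2084 0.042 ] [np.float64(0.05720503647589271), np.float64(0.03931683830804975), np.float64(0.056289957537869036), np.float64(0.04033648070539623)] ((447.3692321777344, 208.59994506835938), (40.33647918701172, 57.19748306274414), 87.68602752685547)
[0.4484 0.2088 0.042 ] [np.float64(0.05699960898955459), np.float64(0.03880650075349486), np.float64(0.057053880561253684), np.float64(0.03717319753012548)] ((448.4374694824219, 208.9663543701172), (38.8065071105957, 57.05122756958008), 86.26347351074219)
t rail dir -7.461415680640773 0.19832932798263042 inner -7.6850540695552505
s rail dir -7.737827380197111 0.19824547004145965 inner -7.863385714784903
board corner t [[0.579  0.1202 0.012 ]
 [0.3823 0.1453 0.012 ]] s [[0.3834 0.1474 0.012 ]]
lip [[0.5725 0.1931 0.02  ]
 [0.526  0.1977 0.02  ]
 [0.5013 0.1857 0.02  ]] collet top [[0.3942 0.0964 0.034 ]] offcut [[0.5561 0.108  0.016 ]]
edge y= [-0.1346  0.3376] -7.664787303133135 0.0007288036948173688
edge y= [-0.2475  0.3647] -13.902114292448754 0.01651617364523723
```

```bash
cat >> h.py <<'E'
from scipy.spatial.transform import Rotation as Ro
np.set_printoptions(precision=4,suppress=True)
A=np.radians(-7.65);JX=np.array([-np.sin(A),np.cos(A)]);JY=-np.array([np.cos(A),np.sin(A)])
HOME=np.array([.5481,.2195])
def w(jx,jy,z): return np.r_[HOME+JX*jx/1000+JY*jy/1000,z]
def delta(p,ang):
    "shift (cm) and turn from the measured pose to TCP p, tool y at world angle ang (deg), pointing down"
    s=r.read_state();R=Ro.from_quat(s["eef_rot"]);a=np.radians(ang)
    y=np.array([np.cos(a),np.sin(a),0]);z=np.array([0,0,-1.]);T=Ro.from_matrix(np.c_[np.cross(y,z),y,z])
    print(np.r_[R.inv().apply(p-s["ee_pos"])*100,(R.inv()*T).as_rotvec()].round(3))
def here():
    s=r.read_state();d=s["ee_pos"][:2]-HOME;y=Ro.from_quat(s["eef_rot"]).as_matrix()[:,1]
    print("t",s["time"],"jig mm",d@JX*1000,d@JY*1000,"z",s["ee_pos"][2]*1000,"y ang",np.degrees(np.arctan2(y[1],y[0])),"F jig",s["ft_force"][:2]@JX,s["ft_force"][:2]@JY,s["ft_force"][2],"w",s["width"])
E
python3 - <<'E'
from h import *
delta(np.array([.45,-.3,.24]),-40); delta(np.array([.5,-.05,.24]),-20); delta(w(-70,98,.12),-7.65)
E
```

```text
[ 32.557 -19.298  -1.769  -0.001  -0.     -0.536]
[ 45.538 -41.241  -1.755  -0.001  -0.     -0.885]
[ 47.077 -63.281  10.258  -0.001  -0.     -1.1  ]
```

carry_out:
  steps:
    - [[32.5, -19.3, -1.8, 0, 0, -0.536], [32.5, -19.3, -1.8, 0, 0, -0.536], [32.5, -19.3, -1.8, 0, 0, -0.536], [32.5, -19.3, -1.8, 0, 0, -0.536], [32.5, -19.3, -1.8, 0, 0, -0.536], [32.5, -19.3, -1.8, 0, 0, -0.536], [32.5, -19.3, -1.8, 0, 0, -0.536], [32.5, -19.3, -1.8, 0, 0, -0.536], [32.5, -19.3, -1.8, 0, 0, -0.536], [32.5, -19.3, -1.8, 0, 0, -0.536], [45.5, -41.2, -1.8, 0, 0, -0.885], [45.5, -41.2, -1.8, 0, 0, -0.885], [45.5, -41.2, -1.8, 0, 0, -0.885], [45.5, -41.2, -1.8, 0, 0, -0.885], [45.5, -41.2, -1.8, 0, 0, -0.885], [45.5, -41.2, -1.8, 0, 0, -0.885], [45.5, -41.2, -1.8, 0, 0, -0.885], [45.5, -41.2, -1.8, 0, 0, -0.885]]
  hand: 0.54

```text
time: 1.75
ee_pos: [0.5001, -0.0474, 0.2408]
eef_rot: [0.817, 0.576, 0.0, -0.0]
ft_force: [1.3, -0.1, 0.2]
width: 0.0201
grip_force: 0.0
```

Run:
```python
from h import *
here();delta(w(-70,98,.10),-7.65)
```

```text
t 1.75 jig mm -270.90604823475314 11.998384863804404 z 240.75259158490022 y ang -19.656612365660266 F jig 0.1090517475966757 -1.2689933768846764 0.15656377232457194 w 0.02013816397164429
[ 17.854 -12.596  14.081   0.     -0.001  -0.21 ]
```

carry_out:
  steps:
    - [[17.9, -12.6, 10.0, 0, 0, -0.21], [17.9, -12.6, 10.0, 0, 0, -0.21], [17.9, -12.6, 10.0, 0, 0, -0.21], [17.9, -12.6, 10.0, 0, 0, -0.21], [17.9, -12.6, 10.0, 0, 0, -0.21], [17.9, -12.6, 10.0, 0, 0, -0.21], [17.9, -12.6, 10.0, 0, 0, -0.21], [17.9, -12.6, 14.0, 0, 0, -0.21], [17.9, -12.6, 14.0, 0, 0, -0.21], [17.9, -12.6, 14.0, 0, 0, -0.21]]

```text
time: 2.58
ee_pos: [0.4418, 0.1592, 0.0997]
eef_rot: [0.755, 0.656, -0.002, -0.001]
ft_force: [-0.0, -0.3, 0.8]
width: 0.0199
grip_force: 0.0
```

Run:
```python
from h import *
here();delta(w(-70,98,.021),-7.65)
a=r.camera("top")[140:250,140:250,::-1];b=r.camera("side")[170:280,215:350,::-1]
b=cv2.resize(b,None,fx=3.2,fy=3.2);a=cv2.resize(a,(352,352))
cv2.imwrite("pics/c2.png",np.hstack([a,b]))
```

```text
t 2.5833 jig mm -73.9150924711591 97.29235815372778 z 99.71937959167853 y ang -8.02275675300142 F jig -0.25034558790025707 -0.024786918520804696 0.829640414311166 w 0.019939082355900386
[ 0.4   -0.046  7.872 -0.004  0.001 -0.007]
```

View pics/c2.png

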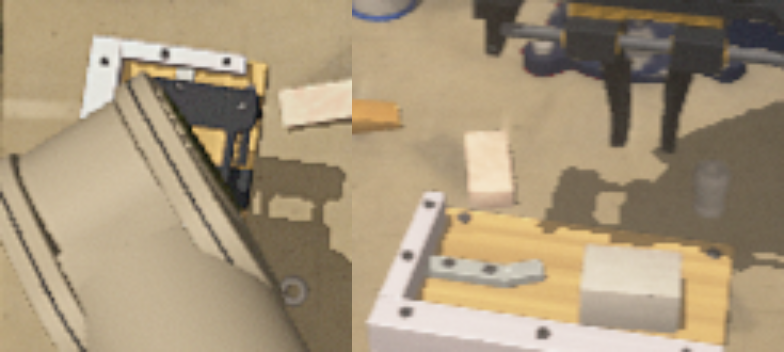

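The fingers hover clear of the blank, on its right, over the board. I'll lower them now.

carry_out:
  steps:
    - [[0, 0, 3, 0, 0, 0], [0, 0, 5.5, 0, 0, 0], [0, 0, 7, 0, 0, 0], [0, 0, 7.9, 0, 0, 0], [0, 0, 7.9, 0, 0, 0], [0, 0, 7.9, 0, 0, 0], [0, 0, 7.9, 0, 0, 0]]

```text
time: 3.27
ee_pos: [0.4438, 0.1608, 0.023]
eef_rot: [0.755, 0.656, 0.001, 0.001]
ft_force: [0.7, 0.1, -0.0]
width: 0.0197
grip_force: 0.0
```

Run:
```python
from h import *
here();delta(w(-31.5,98,.021),-7.65)
```

```text
t 3.2667 jig mm -72.06792707977752 95.54151718163475 z 23.022554692641254 y ang -7.987484254107518 F jig 0.23734113959988296 -0.6515390481488857 -0.02571451026738472 w 0.019743371318286105
[ 4.055 -0.27   0.204  0.002 -0.001 -0.006]
```

carry_out:
  steps:
    - [[0.5, 0, 0.2, 0, 0, 0], [1.0, -0.2, 0.2, 0, 0, 0], [1.3, -0.2, 0.2, 0, 0, 0], [1.6, -0.2, 0.2, 0, 0, 0], [1.8, -0.2, 0.2, 0, 0, 0], [2.0, -0.2, 0.2, 0, 0, 0], [2.2, -0.2, 0.2, 0, 0, 0], [2.4, -0.2, 0.2, 0, 0, 0], [2.6, -0.2, 0.2, 0, 0, 0], [2.8, -0.2, 0.2, 0, 0, 0], [3.0, -0.2, 0.2, 0, 0, 0], [3.2, -0.2, 0.2, 0, 0, 0], [3.4, -0.2, 0.2, 0, 0, 0], [3.6, -0.2, 0.2, 0, 0, 0], [3.6, -0.2, 0.2, 0, 0, 0], [3.6, -0.2, 0.2, 0, 0, 0]]

```text
time: 4.6
ee_pos: [0.4457, 0.1969, 0.0196]
eef_rot: [0.754, 0.656, 0.0, -0.0]
ft_force: [-0.1, 0.0, 0.2]
width: 0.02
grip_force: 0.0
```

Run:
```python
from h import *
here()
b=r.camera("side")[200:310,205:350,::-1]
cv2.imwrite("pics/c3.png",cv2.resize(b,None,fx=5,fy=5))
```

```text
t 4.6 jig mm -36.07249634540496 98.46706012455546 z 19.579633636911367 y ang -7.9465518147369 F jig 0.023349765811927607 0.13753876587657085 0.15633702744186 w 0.019963037893137203
```

View pics/c3.png

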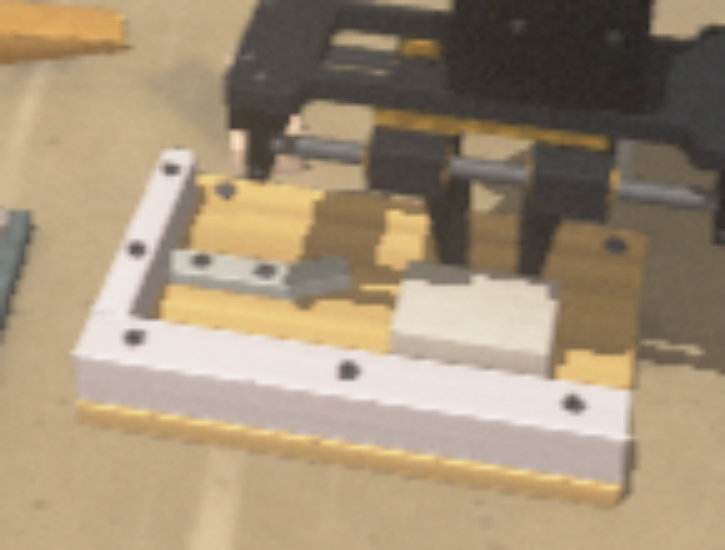

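The blank has moved with the fingers and is still a few mm short of the rail. I'll keep pressing gently.

carry_out:
  steps:
    - [[0.15, 0, 0, 0, 0, 0], [0.3, 0, 0, 0, 0, 0], [0.45, 0, 0, 0, 0, 0], [0.55, 0, 0, 0, 0, 0], [0.65, 0, 0, 0, 0, 0], [0.7, 0, 0, 0, 0, 0], [0.7, 0, 0, 0, 0, 0]]

```text
time: 5.23
ee_pos: [0.4465, 0.2023, 0.0195]
eef_rot: [0.755, 0.656, -0.001, 0.001]
ft_force: [-2.7, -6.5, 6.3]
width: 0.0198
grip_force: 3.4
```

Run:
```python
from h import *
here()
```

```text
t 5.2333 jig mm -30.608557764937373 98.38531355334955 z 19.457265892466584 y ang -8.001798729109128 F jig -6.849818215236262 1.8078707077272895 6.273683664323119 w 0.019825966620075165
```

Contact shows about 7 N. I'll press a little more to seat it, then check.

carry_out:
  steps:
    - [[0.05, 0, 0, 0, 0, 0], [0.1, 0, 0, 0, 0, 0], [0.15, 0, 0, 0, 0, 0], [0.2, 0, 0, 0, 0, 0], [0.2, 0, 0, 0, 0, 0], [0.2, 0, 0, 0, 0, 0]]

```text
time: 5.73
ee_pos: [0.4466, 0.2023, 0.0194]
eef_rot: [0.755, 0.656, -0.002, 0.001]
ft_force: [-3.9, -13.1, 10.9]
width: 0.0203
grip_force: 7.1
```

Run:
```python
from h import *
here()
b=r.camera("side")[230:310,245:350,::-1]
cv2.imwrite("pics/c4.png",cv2.resize(b,None,fx=7,fy=7,interpolation=cv2.INTER_CUBIC))
```

```text
t 5.7333 jig mm -30.547812993979033 98.29525412306903 z 19.36170879569518 y ang -8.060202722552255 F jig -13.509178567427863 2.1219916332394666 10.929528597589723 w 0.020285424934028806
```

View pics/c4.png

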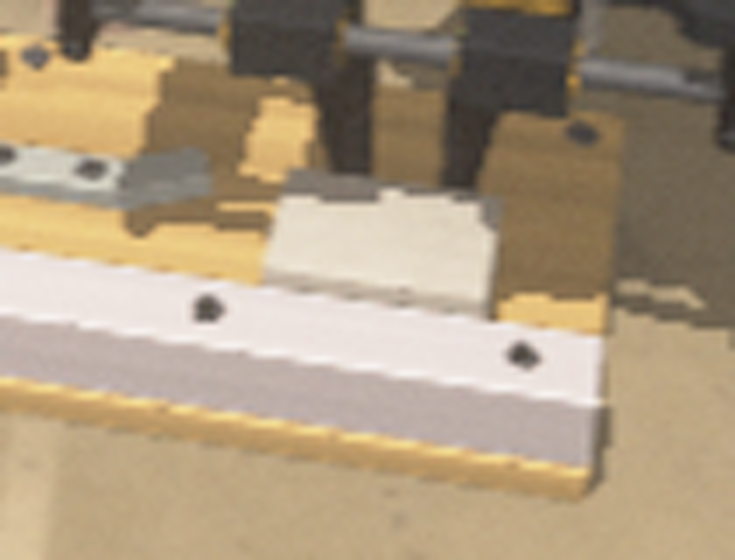

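The blank now lies parallel against the rail, its top edge meeting the rail from (265,272) to (490,308). The force rose without any motion, so it is flush. I'll retreat, lift, and turn 90° behind the blank.

carry_out:
  steps:
    - [[-1.0, 0, 0, 0, 0, 0], [-2.0, 0, 0, 0, 0, 0], [-2.0, 0, -3, 0, 0, 0], [-2.0, 0, -6, 0, 0, 0], [-2.0, -1, -6, 0, 0, -0.12], [-1.0, -2, -6, 0, 0, -0.24], [0, -3, -6, 0, 0, -0.36], [1, -4, -6, 0, 0, -0.48], [2.5, -5.2, -6, 0, 0, -0.6], [2.5, -5.2, -6, 0, 0, -0.72], [2.5, -5.2, -6, 0, 0, -0.84], [2.5, -5.2, -6, 0, 0, -0.96], [2.5, -5.2, -6, 0, 0, -1.08], [2.5, -5.2, -6, 0, 0, -1.2], [2.5, -5.2, -6, 0, 0, -1.32], [2.5, -5.2, -6, 0, 0, -1.44], [2.5, -5.2, -6, 0, 0, -1.565], [2.5, -5.2, -6, 0, 0, -1.565], [2.5, -5.2, -6, 0, 0, -1.565]]
  hand: 1

```text
time: 7.37
ee_pos: [0.3989, 0.2372, 0.0794]
eef_rot: [0.074, 0.997, 0.0, -0.0]
ft_force: [-0.0, -0.2, -0.1]
width: 0.0006
grip_force: 0.0
```

Run:
```python
from h import *
here();delta(w(-3,150,.022),82.35)
```

```text
t 7.3667 jig mm -2.3215593783082467 150.2654350939985 z 79.42889974630779 y ang 81.46449191883113 F jig -0.20993982464399985 -0.01616245486619928 -0.10619530833395677 w 0.0005584369042554776
[-0.029 -0.07   5.743  0.    -0.    -0.015]
```

carry_out:
  steps:
    - [[0, 0, 2.5, 0, 0, -0.015], [0, 0, 4.5, 0, 0, -0.015], [0, 0, 5.7, 0, 0, -0.015], [0, 0, 5.7, 0, 0, -0.015], [0, 0, 5.7, 0, 0, -0.015], [-0.4, 0, 5.7, 0, 0, -0.015], [-0.8, 0, 5.7, 0, 0, -0.015], [-1.1, 0, 5.7, 0, 0, -0.015], [-1.4, 0, 5.7, 0, 0, -0.015], [-1.7, 0.05, 5.7, 0, 0, -0.015], [-2.1, 0.05, 5.7, 0, 0, -0.015], [-2.5, 0.1, 5.7, 0, 0, -0.015], [-2.9, 0.1, 5.7, 0, 0, -0.015], [-3.3, 0.15, 5.7, 0, 0, -0.015], [-3.6, 0.15, 5.7, 0, 0, -0.015], [-3.8, 0.15, 5.7, 0, 0, -0.015], [-3.8, 0.15, 5.7, 0, 0, -0.015]]

```text
time: 8.78
ee_pos: [0.4375, 0.2334, 0.0226]
eef_rot: [0.065, 0.998, 0.0, 0.0]
ft_force: [-0.5, -0.2, -0.7]
width: 0.0005
grip_force: 0.0
```

Run:
```python
from h import *
here()
b=r.camera("side")[220:310,215:345,::-1]
cv2.imwrite("pics/c5.png",cv2.resize(b,None,fx=6,fy=6,interpolation=cv2.INTER_CUBIC))
```

```text
t 8.7833 jig mm -0.9044860832883636 111.47732560077358 z 22.571674404420943 y ang 82.53588568148139 F jig -0.23364032474583532 0.4850108631280317 -0.6896281804415767 w 0.0004925240000753122
```

View pics/c5.png

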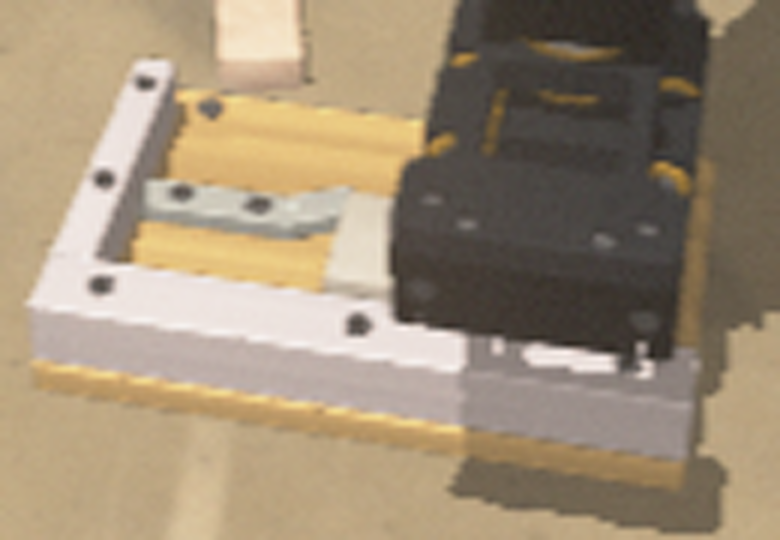

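Run:
```python
from h import *
P=plane("side",(np.array([[350,190],[327,283]])+.5)/6-.5+[215,220],.042)[:,:2]
print((P-HOME)@np.c_[JX,JY]*1000)
im=r.camera("side");b=cv2.resize(im[250:272,264:284],None,fx=1,fy=1);print(b.min(2)[::2])
```

```text
[[-20.1198  42.1653]
 [ 22.4036  43.5515]]
[[115 116 118 119 117 116 121 118 120 116 118 117 119 118 117 119 119  96
   71  73]
 [158 181 185 179 179 180 182 181 175 182 179 166 163 150 134 123 101  75
   75  73]
 [202 185 185 186 187 187 185 185 189 191 193 192 190 191 186 169 122  72
   69  71]
 [190 197 199 190 177 159 140 158 188 196 194 192 189 193 190 169 117  74
   74  72]
 [132 133 131 135 138 133 134 175 199 199 199 198 196 195 194 178 118  62
   66  65]
 [122 122 124 121 123 121 167 197 201 198 201 203 203 201 200 155  78  59
   64  63]
 [127 126 126 124 124 135 179 200 200 200 199 199 199 200 200 152  68  59
   57  63]
 [134 133 129 133 127 172 199 203 204 204 206 202 203 201 201 151  73  52
   53  56]
 [128 125 128 126 137 169 187 193 202 207 205 208 204 205 204 203 147  53
   57  58]
 [208 184 166 138 128 147 159 160 160 158 161 161 162 165 166 150 102  57
   56  73]
 [220 220 218 219 219 219 218 217 217 215 215 220 227 216 198 171 109  56
   58  50]]
```

The leading end lies 42 to 43.5 mm from home across its width, so the blank is square and still against the rail. I'll keep sliding it.

carry_out:
  steps:
    - [[-0.3, 0, 0, 0, 0, 0], [-0.6, 0, 0, 0, 0, 0], [-1.0, 0, 0, 0, 0, 0], [-1.4, 0, 0, 0, 0, 0], [-1.8, 0, 0, 0, 0, 0], [-2.2, 0, 0, 0, 0, 0], [-2.6, 0, 0, 0, 0, 0], [-3.0, 0, 0, 0, 0, 0], [-3.4, 0, 0, 0, 0, 0], [-3.8, 0, 0, 0, 0, 0], [-4.2, 0, 0, 0, 0, 0], [-4.6, 0, 0, 0, 0, 0], [-5.0, 0, 0, 0, 0, 0], [-5.3, 0, 0, 0, 0, 0], [-5.6, 0, 0, 0, 0, 0], [-5.9, 0, 0, 0, 0, 0], [-6.2, 0, 0, 0, 0, 0], [-6.4, 0, 0, 0, 0, 0], [-6.4, 0, 0, 0, 0, 0]]

```text
time: 10.47
ee_pos: [0.5008, 0.2249, 0.0225]
eef_rot: [0.065, 0.998, 0.0, 0.0]
ft_force: [0.5, -0.4, -0.2]
width: 0.0004
grip_force: 0.0
```

Run:
```python
from h import *
here()
```

```text
t 10.4667 jig mm -0.9241274405110255 47.58678510909862 z 22.515959658903025 y ang 82.53585399919139 F jig -0.35257155477551533 -0.5282521711411308 -0.20899517659589914 w 0.00039351109638170804
```

Now the last 8 mm, slowly until the force rises.

carry_out:
  steps:
    - [[-0.15, 0, 0, 0, 0, 0], [-0.3, 0, 0, 0, 0, 0], [-0.45, 0, 0, 0, 0, 0], [-0.6, 0, 0, 0, 0, 0], [-0.7, 0, 0, 0, 0, 0], [-0.8, 0, 0, 0, 0, 0], [-0.85, 0, 0, 0, 0, 0], [-0.85, 0, 0, 0, 0, 0]]

```text
time: 11.13
ee_pos: [0.5088, 0.224, 0.0225]
eef_rot: [0.065, 0.998, -0.0, 0.0]
ft_force: [-0.7, -0.1, 0.3]
width: 0.0007
grip_force: 0.1
```

Run:
```python
from h import *
here()
```

```text
t 11.1333 jig mm -0.8067872059809664 39.568581996113 z 22.506536099380874 y ang 82.5552540303355 F jig -0.15395142163141665 0.7264826991658563 0.3253987308437061 w 0.0006805068035099736
```

carry_out:
  steps:
    - [[-0.05, 0, 0, 0, 0, 0], [-0.1, 0, 0, 0, 0, 0], [-0.15, 0, 0, 0, 0, 0], [-0.2, 0, 0, 0, 0, 0], [-0.25, 0, 0, 0, 0, 0], [-0.3, 0, 0, 0, 0, 0], [-0.3, 0, 0, 0, 0, 0]]

```text
time: 11.72
ee_pos: [0.5096, 0.2239, 0.0224]
eef_rot: [0.064, 0.998, -0.001, -0.002]
ft_force: [-10.8, -0.7, 8.6]
width: 0.0004
grip_force: 5.3
```

Run:
```python
from h import *
here()
b=r.camera("side")[220:310,205:335,::-1]
cv2.imwrite("pics/c6.png",cv2.resize(b,None,fx=6,fy=6,interpolation=cv2.INTER_CUBIC))
```

```text
t 11.7167 jig mm -0.7313578132089995 38.7720985466979 z 22.448415982058112 y ang 82.62268775059918 F jig -2.170492995705185 10.639337171422858 8.600383023443678 w 0.0004028452667831824
```

View pics/c6.png

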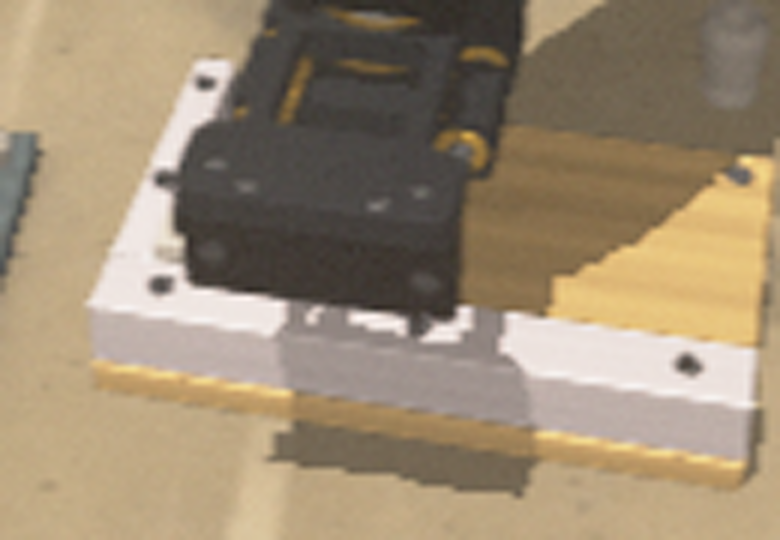

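It stopped firmly at about 10.6 N with the TCP where expected, so it is against the stop. I'll back away, lift, and check.

carry_out:
  steps:
    - [[0.5, 0, 0, 0, 0, 0], [1.5, 0, 0, 0, 0, 0], [3, 0, -1, 0, 0, 0], [5, 0, -4, 0, 0, 0], [7, -3, -8, 0, 0, 0], [9, -6, -10, 0, 0, 0], [9, -9, -10, 0, 0, 0], [9, -12, -10, 0, 0, 0], [9, -14, -10, 0, 0, 0], [9, -14, -10, 0, 0, 0]]

```text
time: 12.6
ee_pos: [0.4036, 0.0913, 0.1222]
eef_rot: [0.068, 0.998, -0.002, 0.001]
ft_force: [1.3, -1.0, -0.3]
width: 0.0006
grip_force: 0.0
```

Run:
```python
from h import *
here()
b=r.camera("side")[220:310,205:335,::-1]
cv2.imwrite("pics/c7.png",cv2.resize(b,None,fx=6,fy=6,interpolation=cv2.INTER_CUBIC))
```

```text
t 12.6 jig mm -146.3021355880614 126.13971888736214 z 122.15691336199845 y ang 82.19035186298038 F jig -0.848396296522846 -1.4753091981283863 -0.2708002756761592 w 0.0005689479186218526
```

View pics/c7.png

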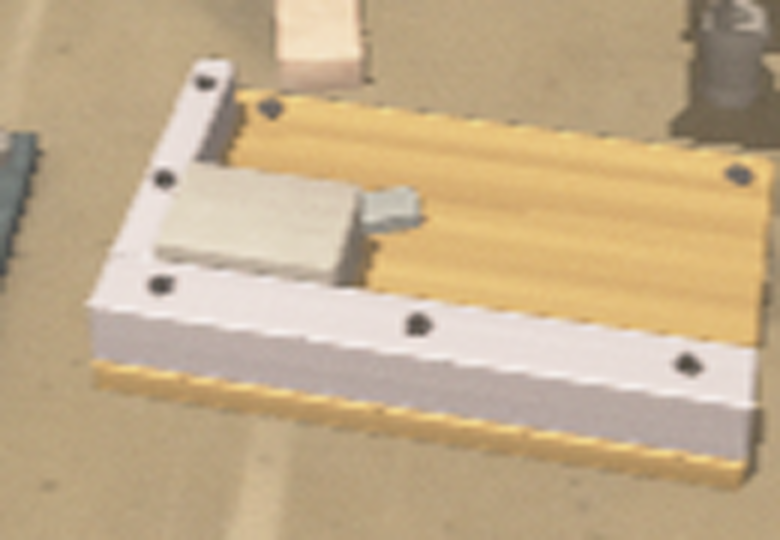

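The blank sits in the pocket against the stop, with top corners (192,162), (362,187), (337,272) and (157,247).

Run:
```python
from h import *
P=plane("side",(np.array([[192,162],[362,187],[337,273],[157,247]])+.5)/6-.5+[205,220],.042)[:,:2]
J=(P-HOME)@np.c_[JX,JY]*1000;print(J,J.mean(0))
delta(w(-60,2,.10),82.35);delta(w(-60,2,.026),82.35)
```

```text
[[-19.0985 -29.3418]
 [-18.4253  26.9476]
 [ 21.2694  27.8071]
 [ 21.3954 -29.067 ]] [ 1.2853 -0.9135]
[-12.386   8.425   2.232  -0.003   0.002  -0.001]
[-12.373   8.451   9.632  -0.003   0.002  -0.001]
```

It looks flush and square within measurement error. A gentle confirming push over the lip will make sure it touches the rail.

carry_out:
  steps:
    - [[-4, 3, 0, 0, 0, 0], [-8, 6, 0, 0, 0, 0], [-11, 8, 1, 0, 0, 0], [-12.4, 8.4, 2.2, 0, 0, 0], [-12.4, 8.4, 4, 0, 0, 0], [-12.4, 8.4, 6, 0, 0, 0], [-12.4, 8.4, 8, 0, 0, 0], [-12.4, 8.4, 9.4, 0, 0, 0], [-12.4, 8.4, 9.6, 0, 0, 0], [-12.4, 8.4, 9.6, 0, 0, 0], [-12.4, 8.7, 9.6, 0, 0, 0], [-12.4, 9.1, 9.6, 0, 0, 0], [-12.4, 9.5, 9.6, 0, 0, 0], [-12.4, 9.9, 9.6, 0, 0, 0], [-12.4, 10.2, 9.6, 0, 0, 0], [-12.4, 10.4, 9.6, 0, 0, 0], [-12.4, 10.6, 9.6, 0, 0, 0], [-12.4, 10.6, 9.6, 0, 0, 0]]

```text
time: 14.15
ee_pos: [0.5408, 0.186, 0.0266]
eef_rot: [0.065, 0.998, 0.0, 0.0]
ft_force: [0.4, 0.8, 0.7]
width: 0.0007
grip_force: 0.0
```

Run:
```python
from h import *
here()
```

```text
t 14.15 jig mm -34.15661486217556 2.7602197412782017 z 26.58604598731723 y ang 82.58892310069183 F jig 0.8825527598778123 -0.2878019787641998 0.6587375594274313 w 0.0007071700328281393
```

carry_out:
  steps:
    - [[0, 0.1, 0, 0, 0, 0], [0, 0.2, 0, 0, 0, 0], [0, 0.3, 0, 0, 0, 0], [0, 0.35, 0, 0, 0, 0], [0, 0.35, 0, 0, 0, 0]]

```text
time: 14.57
ee_pos: [0.5413, 0.1891, 0.0265]
eef_rot: [0.065, 0.998, -0.0, 0.0]
ft_force: [-0.1, 1.1, -0.2]
width: 0.0004
grip_force: 0.0
```

carry_out:
  steps:
    - [[0, 0.1, 0, 0, 0, 0], [0, 0.2, 0, 0, 0, 0], [0, 0.3, 0, 0, 0, 0], [0, 0.4, 0, 0, 0, 0], [0, 0.4, 0, 0, 0, 0]]

```text
time: 14.98
ee_pos: [0.5417, 0.1915, 0.0264]
eef_rot: [0.065, 0.998, -0.001, -0.0]
ft_force: [-3.3, -6.2, 4.3]
width: 0.0007
grip_force: 3.0
```

carry_out:
  steps:
    - [[0, 0.05, 0, 0, 0, 0], [0, 0.1, 0, 0, 0, 0], [0, 0.15, 0, 0, 0, 0], [0, 0.15, 0, 0, 0, 0]]

```text
time: 15.32
ee_pos: [0.5417, 0.1915, 0.0264]
eef_rot: [0.066, 0.998, -0.003, -0.001]
ft_force: [-5.7, -11.2, 8.9]
width: 0.0005
grip_force: 5.8
```

Force rose from 6 to 11 N with no motion, so the blank is against the rail. I'll retreat and take a last look.

carry_out:
  steps:
    - [[0, -0.5, 0, 0, 0, 0], [0, -2, 0, 0, 0, 0], [0, -3.5, 0, 0, 0, 0], [0, -3.5, -4, 0, 0, 0], [1, -4, -8, 0, 0, 0], [4, -6, -12, 0, 0, 0], [8, -10, -14, 0, 0, 0], [10, -13, -14, 0, 0, 0], [10, -14, -14, 0, 0, 0], [10, -14, -14, 0, 0, 0]]

```text
time: 16.15
ee_pos: [0.4235, 0.0665, 0.1663]
eef_rot: [0.066, 0.998, -0.001, 0.0]
ft_force: [-0.0, 0.2, 0.8]
width: 0.0008
grip_force: 0.0
```

Run:
```python
from h import *
here()
b=r.camera("side")[220:310,205:335,::-1]
cv2.imwrite("pics/c8.png",cv2.resize(b,None,fx=6,fy=6,interpolation=cv2.INTER_CUBIC))
```

```text
t 16.15 jig mm -168.2070073363538 103.09819336502382 z 166.307341091646 y ang 82.46666961493206 F jig 0.2041965167747934 0.03952170698594623 0.7619586756602924 w 0.0008256875742434235
```

View pics/c8.png

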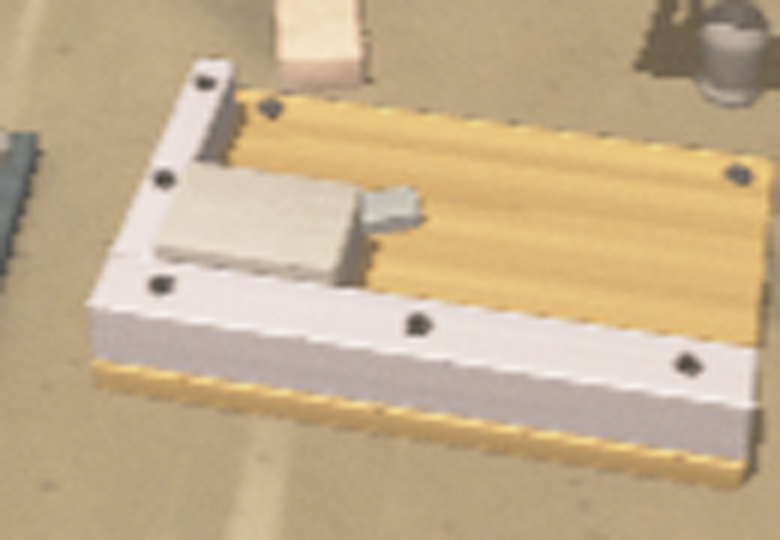

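The blank is unchanged, home against both the rail and the stop, and the collet and offcut in view have not moved.

```bash
python3 -c "
from bench import r
print(r.close_job())"
```

```text
the job is handed in; nothing more can be done
None
```

I pushed the blank flush against the rail and slid it home against the end stop without gripping or lifting it, then handed the job in at about 16 s; no verdict came back, but the last camera view and the push forces showed it seated on both faces.

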